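# Spring the telescopic roller into the feed frame

## Robot

A 6-joint arm with a two-finger parallel gripper is mounted at the origin on the work surface. World frame = base frame: x ahead of the robot, y to its left, z up, the work surface at z = 0. Lengths are in m, angles in rad, forces in N, time in s.
With the tool pointing down it reaches from about 0.325 to 0.775 m from the base axis. Payload 5.5 kg.
Tool frame: the origin (TCP) lies between the finger pads; the fingertips stand bot.tips_ahead ahead of it and the grasp point (between the pads) lies 6 mm ahead of it (bot.tips_ahead is the distance from the TCP to the fingertips, in m); x points along the fingers, y is the direction in which the jaws open and shut, and the axes are right-handed (so a half turn about x gives the same grasp; the last joint's range is limited). The gripper opens to 88 mm and grips with 3 to 60 N. Pads are 20 mm wide; open, the fingers measure 115 mm over their backs; the gripper's body (75 mm by 178 mm) begins 61 mm behind the grasp point.
Start: joints at [1.291, 0.091, 1.231, -0, 1.82, -0.057], TCP at [0.133, 0.585, 0.248] pointing down, gripper open.
Joint ranges: [-2.87, 2.87], [-0.86, 2.18], [0.17, 2.46], [-1.51, 4.65], [0.06, 2.69], [-2.65, 2.65]. Speed limits (rad/s): [2.57, 2.57, 3.01, 3.14, 3.14, 3.14].

## Interface

Orientations are given as a unit quaternion [x, y, z, w].
In Python, from workcell import bot, viewer gives the robot as it stands. The module is installed in compiled form; this text tells all that it offers.
- The arm moves only by the tool arm_command, never from a script. Its argument "increments" is a list that holds one entry, the list of rows, each a list of 5 numbers: the closure, from 0 (fully open) to 1 (shut), then the shift along the tool's x, y, z in m, then the turn about the tool's x in rad. In form: [[[claw, dx, dy, dz, turn], ...]]. A call has 1 to 20 rows; each row is the pose to reach, as a shift and turn from the pose measured when the call began, along the tool's axes at that moment; what a row does not reach only later rows make up. A row lasts 1/10 s, in which the tool goes at most 50 mm and 8.59 degrees, less where a joint would pass 70% of its speed; a pose out of reach is approached as far as the arm can. A call with a gripper value outside its range is refused whole. The fingers move at their own pace and stop on an object; "squeeze" is the grip in N (left out, the last holds). Time passes only in rows, so rows that repeat a pose let the fingers close. It gives the time, the measured TCP pose, the force and the opening at its end, in the units of the state.
- bot.get_obs(): the state, without advancing time (a new reading comes with each control period).
- viewer.grab_frame(name): name is "scene" or "top" or "wrist"; returns the picture (400x640x3 uint8, blue, green, red); there is no depth.
- viewer.camera_params(name): a dict with "camera_matrix" (3x3 intrinsics, pixels), "distortion" ([k1, k2, p1, p2, k3] as OpenCV has them; the pictures are not rectified), "rvec" (rotation vector, rad) and "tvec" (3), from world to camera coordinates, as OpenCV has them; the wrist camera has in their place "hand_eye" (4x4, takes a point from camera to tool coordinates, whose origin is the TCP and whose axes are the tool frame's). Camera axes: x right, y down, z forward; pixel columns grow to the right and rows downward; lengths in m; the calibration is good to about 2 mm. A picture is of the moment at which its call begins: read the wrist's pose just before it. camera_params takes no time and is no camera call.
- bot.hand_in(): hands the job in, once; it reports no verdict.
The state is a dict: "t": time; "qpos": joint angles; "dq": joint speeds; "joint_efforts": joint torques, N m; "position": TCP position; "eef_rot": TCP orientation; "ft_force": force on the tool from outside, world axes, zero at the start; "wrist_torque": the same for the moment, N m; "width": finger opening in m.
Only numpy, scipy, OpenCV 4.12 (cv2) and the standard library are available. Lean on these libraries where they do the work, as an engineer would, in place of code of your own. Each camera call takes 0.05 s, during which the arm holds its last target.

## Task

Fit the loose spring-loaded guide roller into the plywood feed frame: squeeze its two upright finger tabs together so that it shortens, bring it down between the two cheeks, and let it spring out so that one end sits fully in the recess of each cheek (either way round), tabs still pointing up. Let go of it and leave the battery box, the tape roll and the screwdriver where they are.

Things in the scene. Friction and masses are not known exactly. Their poses are not given: they have to be found in the camera images.
- roller_mid (a point): Loose telescopic roller, 162 mm long free, 250 g, standing on its tabs' feet. Point half-way up (29.5 mm), midway between the free tabs; frame of the fixed half: y along the roller to the sprung end, z up. Two grey tabs across it, each 26 mm wide, 5 thick, 59 high, outer faces at y = -33 (fixed) and +33 mm (sprung). Pinch the tabs from above, closing along y, above the stubs.
- fixed_end (a point): Centre of the outer end face of the fixed stub; axes as roller_mid. A metal stub 12 mm wide (x), 10 mm high runs 48 mm out from each tab along the roller axis, 17 mm above the feet (12.5 mm below roller_mid), so each tab's outer face is free for a finger from 7.5 mm below to 29.5 mm above roller_mid. Rubber sleeve, 26 mm diameter, between the tabs.
- sprung_end (a point): Centre of the outer end face of the sprung stub, on the roller axis; moves with the sprung tab. Fully squeezed, the tabs' outer faces are 38 mm apart (66 free) and the stub ends 134 mm apart (162 free), always symmetric about the midpoint of fixed_end and sprung_end, which stays between the fingers, while roller_mid then lies 14 mm from it towards +y.
- plunger (a joint): Shortening of the roller in m: 0 free, 0.028 fully squeezed; a spring drives it back to 0. Takes 6 N at first, about 10 N when fully squeezed; there it meets a solid stop, so a firmer grip (20 to 40 N) is harmless. Seated between the recesses it reads about 0.002.
- seat_mid (a point): Midway between the two recesses of the fixed plywood feed frame, 52 mm above the table; y runs from cheek to cheek, z up. Cheek inner faces at y = +-72 mm (144 mm apart, open above and clear between). Each has a blind square recess, 20 mm wide (x), 20 mm high, 8 mm deep, centred at this height, closed on top; recess bottoms at y = +-80 mm. Either way round fits.
- stand: The same feed frame; origin at the centre of its base's underside, axes as seat_mid. Base plate 100 mm (x) by 190 mm (y), 12 mm thick, flat parts on it up to 20 mm above the table; two upright cheeks 70 mm wide (x), 14 mm thick, tops 78 mm above the table. Small grey motor outside the +y cheek, reaching to y = 130 mm, 41 mm high.
- battery_box_mid (a point): Middle of the black battery box, 60 x 110 x 25 mm, lying on the table beyond the work; leave it.
- tape_mid (a point): Middle of the paper tape roll, 90 mm across, 20 mm high, lying on the table beyond the work; leave it.
- driver_grip (a point): Handle of the screwdriver, 180 mm long, lying on the table beyond the work; leave it.
Mind the look-alikes: they are no part of the job. Leave any red look-alike of the part that bears roller_mid alone.

How it is judged:
On the way:
1. the roller is lifted and squeezed shorter by at least 8 mm (value of joint plunger above 0.008 m and height (world z) of roller_mid above 0.05 m), for 0.1 s.
At the end, for the whole second after the job is handed in: One end of the roller is in each recess (either way round), at least 5 mm deep, its centre within 9 mm sideways and 10 mm in height of the recess centre; compressed by less than 7 mm; tabs up within 17 degrees; released and staying so (((y of fixed_end in the frame of seat_mid above 0.077 m and y of sprung_end in the frame of seat_mid below -0.077 m) or (y of sprung_end in the frame of seat_mid above 0.077 m and y of fixed_end in the frame of seat_mid below -0.077 m)) and x of fixed_end in the frame of seat_mid between -0.009 and 0.009 m and z of fixed_end in the frame of seat_mid between -0.01 and 0.01 m and x of sprung_end in the frame of seat_mid between -0.009 and 0.009 m and z of sprung_end in the frame of seat_mid between -0.01 and 0.01 m and angle between roller_mid's own z axis and vertical below 0.3 rad and value of joint plunger below 0.007 m); the robot touches nothing.
It fails at once if the battery box is pushed more than 30 mm (distance of battery_box_mid from where it was at the start of the episode above 0.03 m).
It fails at once if the tape roll is pushed more than 30 mm (distance of tape_mid from where it was at the start of the episode above 0.03 m).
It fails at once if the screwdriver is pushed more than 30 mm (distance of driver_grip from where it was at the start of the episode above 0.03 m).
It also fails if it takes over 40 s, if anything falls off the work surface, if the arm or the gripper's body presses on something with over 40 N, if the wrist force passes 120 N, or if a joint passes its speed limit or range.

## Working session

There is one attempt and no reset: what is moved stays moved. The work goes in short steps, Python scripts to look and compute and a tool call to move; the robot and the scene stay as the last step left them, time stands still between calls to the robot, and variables do not carry over. Pictures are saved under pics/ and viewed, and the job is handed in when it is done.

Besides the shell and the picture viewer there is one more tool, called after "Request:" as name(argument=value, ...) on one line, values as JSON. arm_command: Moves the arm, as the interface text tells. Its arguments: {"type":"object","properties":{"increments":{"type":"array","items":{"type":"array","items":{"type":"array","items":{"type":"number"}}}},"squeeze":{"type":"number"}},"required":["increments"]}

```bash
mkdir -p pics
cat > h.py <<'E'
import numpy as np, cv2
from workcell import bot, viewer
from scipy.spatial.transform import Rotation as R
def cam(name,obs=None):
    p=viewer.camera_params(name); K=np.array(p['camera_matrix']);D=np.array(p['distortion'])
    if 'hand_eye' in p:
        T=np.eye(4);T[:3,:3]=R.from_quat(obs['eef_rot']).as_matrix();T[:3,3]=obs['position']
        W=T@np.array(p['hand_eye']); Rm=W[:3,:3]; c=W[:3,3]
    else:
        Rm=cv2.Rodrigues(np.array(p['rvec']))[0].T; c=-Rm@np.array(p['tvec']).ravel()
    return K,D,Rm,c
def ray(C,uv):
    K,D,Rm,c=C
    n=cv2.undistortPoints(np.array(uv,float).reshape(-1,1,2),K,D).reshape(-1,2)
    d=np.c_[n,np.ones(len(n))]@Rm.T
    return c,d
def onz(C,uv,z):
    c,d=ray(C,uv); return c+d*((z-c[2])/d[:,2])[:,None]
def proj(C,P):
    K,D,Rm,c=C
    r=cv2.Rodrigues(Rm.T)[0]
    return cv2.projectPoints(np.array(P,float).reshape(-1,3),r,-Rm.T@c,K,D)[0].reshape(-1,2)
E
python3 - <<'E'
from h import *
o=bot.get_obs(); print(o, bot.tips_ahead)
for n in ['scene','top','wrist']:
    cv2.imwrite(f'pics/{n}0.png',viewer.grab_frame(n)); C=cam(n,o); print(n,C[3],C[2][:,2])
E
```

```text
{'t': 0.0, 'qpos': array([ 1.29129212e+00,  9.18756748e-02,  1.23184585e+00,  1.35170289e-05,
        1.81983053e+00, -5.67102797e-02]), 'dq': array([ 0.00134388, -0.00130032,  0.0006713 ,  0.00144675,  0.0004402 ,
        0.00030923]), 'joint_efforts': array([-6.32311676e-04, -4.46448934e+01, -4.06460810e+01,  6.97516557e-02,
        2.90866289e-02, -1.50057404e-04]), 'position': array([0.13250832, 0.5849309 , 0.24651939]), 'eef_rot': array([ 0.07792332,  0.70284424, -0.07928775,  0.70260329]), 'ft_force': array([-1.04749436,  0.3411345 , -0.46470714]), 'wrist_torque': array([-0.02493275, -0.03900642, -0.02957118]), 'width': 0.08778051929837923} 0.025
scene [ 1.22074715 -0.05891464  0.50601026] [-0.82690895  0.08083171 -0.55649602]
top [ 4.88461403e-01 -7.76879067e-05  1.00685716e+00] [ 0.14458342  0.02660967 -0.98913475]
wrist [0.05743091 0.60217871 0.38262701] [ 0.27369866 -0.06363061 -0.95970839]
```

View pics/scene0.png

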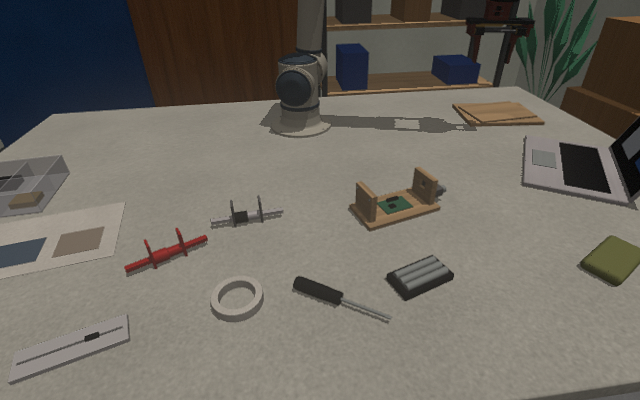

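View pics/top0.png

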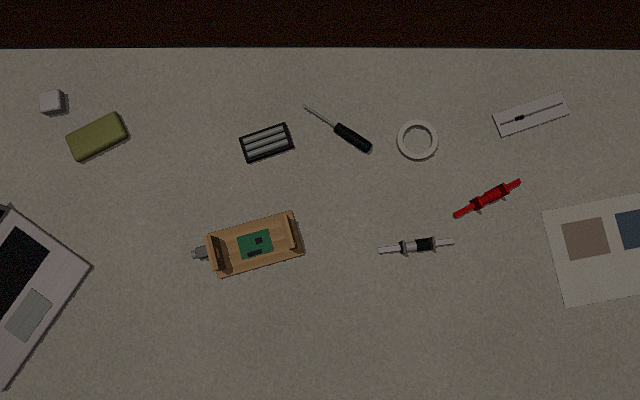

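View pics/wrist0.png

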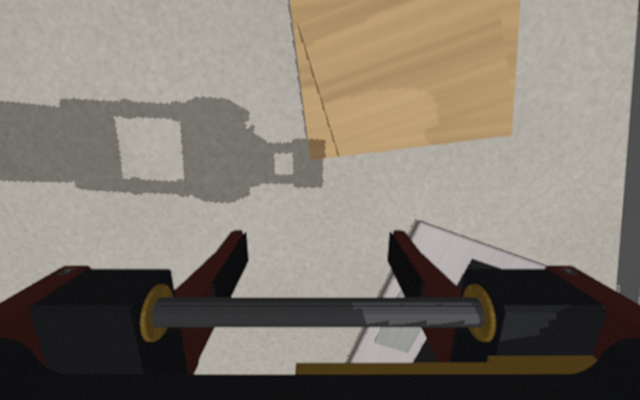

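The scene and top views show the grey roller at about (416,245) in the top picture, with stub ends at (379,250) and (454,242). The frame is at (255,245), with its motor (+y cheek) on the left at (200,253). The red look-alike is at (488,198). Next I'll zoom in and measure.

Run:
```python
from h import *
im=cv2.imread('pics/top0.png')
a=cv2.resize(im[220:270,360:470],None,fx=7,fy=7,interpolation=cv2.INTER_CUBIC)
b=cv2.resize(im[200:290,185:315],None,fx=6,fy=6,interpolation=cv2.INTER_CUBIC)
cv2.imwrite('pics/ta.png',a);cv2.imwrite('pics/tb.png',b)
C=cam('top')
r=onz(C,[(379,250),(454,242)],.017);print(r,np.linalg.norm(r[1]-r[0]),r.mean(0))
```

```text
[[ 0.53496088 -0.08208739  0.017     ]
 [ 0.55382563 -0.24028609  0.017     ]] 0.1593195197401857 [ 0.54439326 -0.16118674  0.017     ]
```

View pics/ta.png

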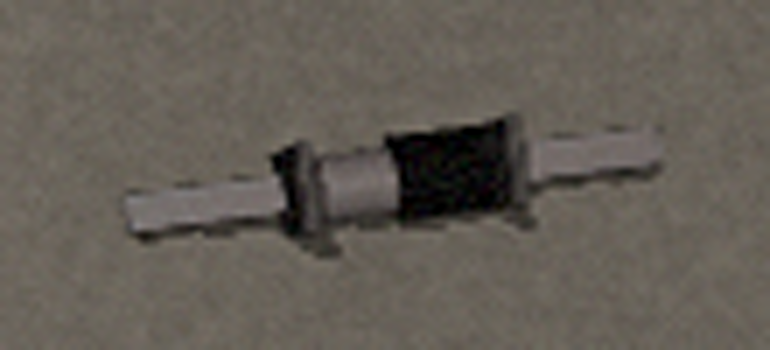

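View pics/tb.png

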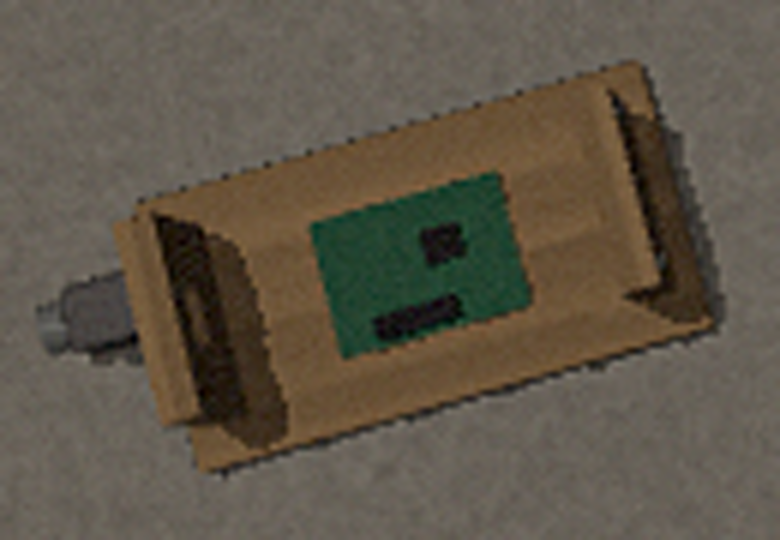

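Run:
```python
from h import *
o=bot.get_obs()
C=cam('top')
p=lambda x,y,f,x0,y0:((x+.5)/f+x0-.5,(y+.5)/f+y0-.5)
r=onz(C,[p(127,213,7,360,220),p(660,148,7,360,220)],.020);d=r[1]-r[0];print('roller',r,np.linalg.norm(d),r.mean(0),'ang',np.degrees(np.arctan2(d[1],d[0])))
b=onz(C,[p(*q,6,185,200) for q in [(137,203),(642,62),(712,328),(203,472)]],.012)
print('base',b,[np.linalg.norm(b[i]-b[(i+1)%4]) for i in range(4)],b.mean(0))
for i,j in [(1,0),(2,3)]: d=b[j]-b[i];print(np.degrees(np.arctan2(d[1],d[0])))
ct=onz(C,[p(*q,6,185,200) for q in [(117,225),(150,213),(198,418),(165,425)]],.078);print('cheek+',ct,ct.mean(0))
print('scene cam tool axes\n',R.from_quat(o['eef_rot']).as_matrix())
print(np.array(viewer.camera_params('wrist')['hand_eye']))
print(viewer.camera_params('wrist')['camera_matrix'])
```

```text
roller [[ 0.53478426 -0.07913615  0.02      ]
 [ 0.55633048 -0.23932006  0.02      ]] 0.16162649451377836 [ 0.54555737 -0.15922811  0.02      ] ang -82.33916682789824
base [[0.56561928 0.28639243 0.012     ]
 [0.61885153 0.10572361 0.012     ]
 [0.5239911  0.07834926 0.012     ]
 [0.47054917 0.25788058 0.012     ]] [np.float64(0.18834779478536373), np.float64(0.09873123061854049), np.float64(0.18731667634940938), np.float64(0.09925346761490958)] [0.54475277 0.18208647 0.012     ]
106.41707886419309
106.57693587754967
cheek+ [[0.55302586 0.27377728 0.078     ]
 [0.55720503 0.2628105  0.078     ]
 [0.48940381 0.24328109 0.078     ]
 [0.48692191 0.25421453 0.078     ]] [0.52163915 0.25852085 0.078     ]
scene cam tool axes
 [[-3.93850491e-04  2.20952871e-01  9.75284407e-01]
 [-1.44063626e-03  9.75283345e-01 -2.20953212e-01]
 [-9.99998885e-01 -1.49205261e-03 -6.58031070e-05]]
[[-2.39511999e-04 -2.81112611e-01  9.59674759e-01 -1.36098249e-01]
 [ 9.99999946e-01  1.48357690e-04  2.93033865e-04 -3.31372630e-05]
 [-2.24750646e-04  9.59674777e-01  2.81112560e-01 -7.70496843e-02]
 [ 0.00000000e+00  0.00000000e+00  0.00000000e+00  1.00000000e+00]]
[[283.05404088   0.         317.50041231]
 [  0.         283.05404088 200.81220871]
 [  0.           0.           1.        ]]
```

Request:
arm_command(increments=[[[0,-0.003,-0.012,0.02,-0.02],[0,-0.006,-0.03,0.049,-0.05],[0,-0.009,-0.05,0.081,-0.09],[0,-0.012,-0.07,0.114,-0.12],[0,-0.014,-0.09,0.146,-0.15],[0,-0.016,-0.11,0.179,-0.19],[0,-0.018,-0.13,0.211,-0.22],[0,-0.02,-0.15,0.244,-0.25],[0,-0.022,-0.17,0.277,-0.29],[0,-0.024,-0.19,0.309,-0.32],[0,-0.026,-0.21,0.342,-0.35],[0,-0.028,-0.23,0.374,-0.39],[0,-0.03,-0.25,0.407,-0.42],[0,-0.03,-0.27,0.439,-0.46],[0,-0.03,-0.285,0.464,-0.48],[0,-0.03,-0.296,0.481,-0.5],[0,-0.03,-0.302,0.491,-0.51],[0,-0.03,-0.302,0.491,-0.51],[0,-0.03,-0.302,0.491,-0.51]]])

```text
t: 2.05
position: [0.5443, 0.1825, 0.2771]
eef_rot: [-0.102, 0.7, 0.101, 0.699]
ft_force: [-0.8, 1.3, 0.3]
width: 0.0877
```

Run:
```python
from h import *
import pickle
o=bot.get_obs(); im=viewer.grab_frame('wrist'); cv2.imwrite('pics/w1.png',im); pickle.dump(o,open('w1.pkl','wb'))
print(o['t'],o['position'],R.from_quat(o['eef_rot']).as_matrix(),o['qpos'])
```

```text
2.05 [0.54428066 0.1825263  0.27705744] [[-1.00940596e-03 -2.83190101e-01  9.59063266e-01]
 [-1.12332240e-03  9.59063471e-01  2.83188979e-01]
 [-9.99998860e-01 -7.91484608e-04 -1.28619817e-03]] [ 2.64770681e-01  3.00855624e-02  1.24196690e+00 -8.58368996e-04
  1.87080828e+00 -1.59339713e+00]
```

View pics/w1.png

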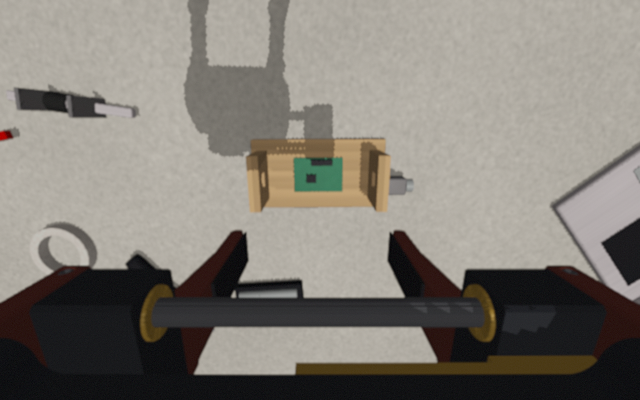

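Run:
```python
from h import *
im=cv2.imread('pics/w1.png')
b=cv2.resize(im[130:220,240:420],None,fx=4.4,fy=4.4,interpolation=cv2.INTER_CUBIC)
cv2.imwrite('pics/w1z.png',b)
```

```text
(no output)
```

View pics/w1z.png

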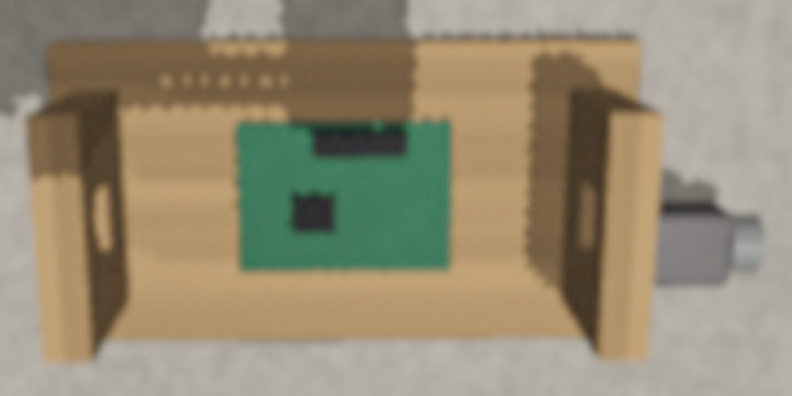

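Run:
```python
from h import *
import pickle
o=pickle.load(open('w1.pkl','rb')); C=cam('wrist',o)
f=4.4; q=lambda L:[((x+.5)/f+240-.5,(y+.5)/f+130-.5) for x,y in L]
n=onz(C,q([(30,116),(78,116),(95,359),(43,359)]),.078); p=onz(C,q([(612,110),(660,112),(648,358),(600,358)]),.078)
print(n.mean(0),p.mean(0)); a=n.mean(0);b=p.mean(0)
print('sizes',[np.linalg.norm(n[i]-n[(i+1)%4]) for i in range(4)],[np.linalg.norm(p[i]-p[(i+1)%4]) for i in range(4)],'sep(158)',np.linalg.norm(b-a))
d=b-a;print('mid',(a+b)/2,np.degrees(np.arctan2(d[1],d[0])))
B=onz(C,q([(48,40),(638,38)]),.012);d=B[1]-B[0]
print('base rear',B,np.linalg.norm(d),np.degrees(np.arctan2(d[1],d[0])))
# reproject check of all in top
Ct=cam('top');print(proj(Ct,np.r_[n,p]))
```

```text
[0.566378   0.10808458 0.078     ] [0.5211843  0.25804805 0.078     ]
sizes [np.float64(0.012875644189708735), np.float64(0.06860196195953222), np.float64(0.014749595641398116), np.float64(0.06861293298312847)] [np.float64(0.012899183020332156), np.float64(0.06936531741565226), np.float64(0.013603426173447045), np.float64(0.06988418384963935)] sep(158) 0.15662539462475802
mid [0.54378115 0.18306632 0.078     ] 106.77095707362459
base rear [[0.523043   0.07907755 0.012     ]
 [0.46969827 0.25737813 0.012     ]] 0.1861095234096396 106.65635684957634
[[293.81825025 247.23142209]
 [287.59030905 248.98004318]
 [278.49858499 216.16469669]
 [285.55825767 214.18520665]
 [218.5418791  269.19454468]
 [212.24091224 270.68464042]
 [203.46686232 237.35206887]
 [209.98121466 235.52602044]]
```

The wrist view shows the frame centred at about (318,175). Its cheek tops put seat_mid at (0.544, 0.183) with the axis at 106.6°, and the sizes agree to about 1.5 mm. Next I'll move over the roller.

Request:
arm_command(increments=[[[0,0.002,-0.015,-0.004,0.01],[0,0.004,-0.04,-0.012,0.02],[0,0.007,-0.07,-0.02,0.03],[0,0.01,-0.105,-0.031,0.05],[0,0.014,-0.14,-0.041,0.07],[0,0.018,-0.175,-0.051,0.09],[0,0.022,-0.21,-0.061,0.11],[0,0.025,-0.245,-0.071,0.13],[0,0.028,-0.275,-0.08,0.14],[0,0.03,-0.3,-0.087,0.15],[0,0.03,-0.318,-0.093,0.153],[0,0.03,-0.328,-0.0955,0.153],[0,0.03,-0.328,-0.0955,0.153],[0,0.03,-0.328,-0.0955,0.153]]])

```text
t: 3.5
position: [0.5456, -0.1583, 0.2478]
eef_rot: [-0.048, 0.706, 0.047, 0.705]
ft_force: [0.7, 0.1, 0.7]
width: 0.0882
```

Run:
```python
from h import *
import pickle
o=bot.get_obs(); im=viewer.grab_frame('wrist'); cv2.imwrite('pics/w2.png',im); pickle.dump(o,open('w2.pkl','wb'))
print(o['t'],o['position'],R.from_quat(o['eef_rot']).as_matrix(),o['qpos'])
cv2.imwrite('pics/w2z.png',cv2.resize(im[130:230,220:420],None,fx=4,fy=4,interpolation=cv2.INTER_CUBIC))
C=cam('wrist',o);print(proj(C,[(.5348,-.0791,.022),(.5563,-.2393,.022),(.5456,-.1592,.02)]))
```

```text
3.5 [ 0.54556468 -0.15827659  0.24782583] [[-3.11765152e-04 -1.34705841e-01  9.90885583e-01]
 [-7.74509121e-04  9.90885367e-01  1.34705568e-01]
 [-9.99999651e-01 -7.25453420e-04 -4.13254430e-04]] [-3.41775111e-01  4.86104206e-03  1.31932068e+00 -8.60237918e-04
  1.81744499e+00 -2.04789793e+00]
[[378.89120657 179.57136442]
 [254.91504345 179.32184771]
 [316.90162087 179.16276016]]
```

View pics/w2.png

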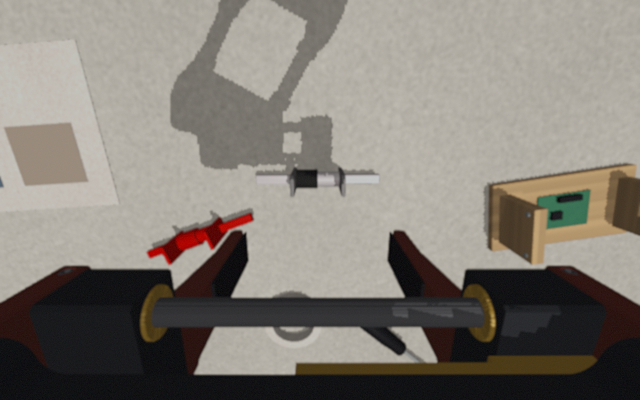

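View pics/w2z.png

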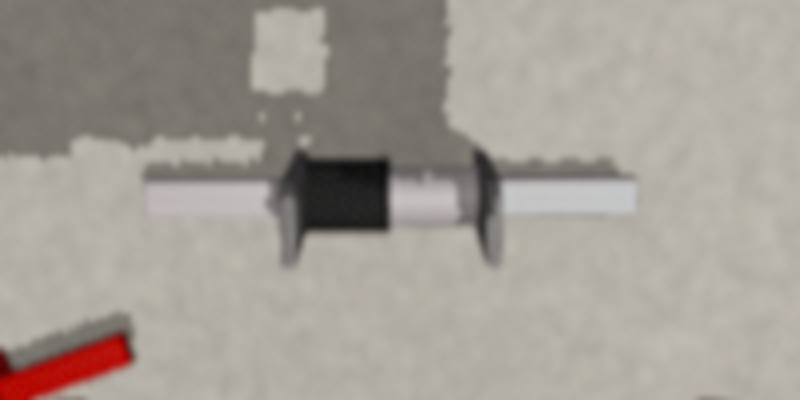

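Run:
```python
from h import *
import pickle
o=pickle.load(open('w2.pkl','rb')); C=cam('wrist',o)
f=4; q=lambda L:[((x+.5)/f+220-.5,(y+.5)/f+130-.5) for x,y in L]
r=onz(C,q([(145,196),(636,194)]),.021);d=r[0]-r[1];d2=r[1]-r[0];m=r.mean(0)
print(r,np.linalg.norm(d),m,np.degrees(np.arctan2(d2[1],d2[0])))
T=R.from_quat(o['eef_rot']).as_matrix();print('shift tool',T.T@(m-o['position']))
# tab tops, z=.059: tops seen nearest? left tab & right tab lower extents
t=onz(C,q([(293,265),(492,265)]),.059);print('tabs',t,(T.T@(t-o['position']).T).T)
```

```text
[[ 0.55544392 -0.23832038  0.021     ]
 [ 0.53313638 -0.07957286  0.021     ]] 0.16030720733848394 [ 0.54429015 -0.15894662  0.021     ] 97.99895264539838
shift tool [ 0.22682667 -0.00032769 -0.00125943]
tabs [[ 0.56136731 -0.18581746  0.059     ]
 [ 0.55336929 -0.12715222  0.059     ]] [[ 0.18884217 -0.02928157  0.01202672]
 [ 0.18879923  0.02992634  0.01200413]]
```

The wrist view shows the roller ends at (256,179) and (379,178), 160 mm apart, with the midpoint only 1.3 mm from the tool axis. The red look-alike at (200,235) is clear of the descent. Next I'll descend and squeeze.

Request:
arm_command(increments=[[[0,0.012,0,-0.001,0],[0,0.036,0,-0.001,0],[0,0.066,0,-0.001,0],[0,0.098,0,-0.001,0],[0,0.128,0,-0.001,0],[0,0.155,0,-0.001,0],[0,0.176,0,-0.001,0],[0,0.19,0,-0.001,0],[0,0.196,0,-0.001,0],[0,0.196,0,-0.001,0],[0,0.196,0,-0.001,0]]])

```text
t: 4.65
position: [0.5452, -0.1583, 0.053]
eef_rot: [-0.049, 0.705, 0.048, 0.706]
ft_force: [0.3, 0.5, 0.7]
width: 0.0882
```

Run:
```python
from h import *
o=bot.get_obs(); print(o['t'],o['position'],o['ft_force'])
cv2.imwrite('pics/w3.png',viewer.grab_frame('wrist')); im=viewer.grab_frame('scene'); cv2.imwrite('pics/s3.png',cv2.resize(im[120:280,150:350],None,fx=3.6,fy=3.6,interpolation=cv2.INTER_CUBIC))
```

```text
4.65 [ 0.54524059 -0.15828323  0.05300915] [0.33563422 0.52359729 0.74324673]
```

View pics/w3.png

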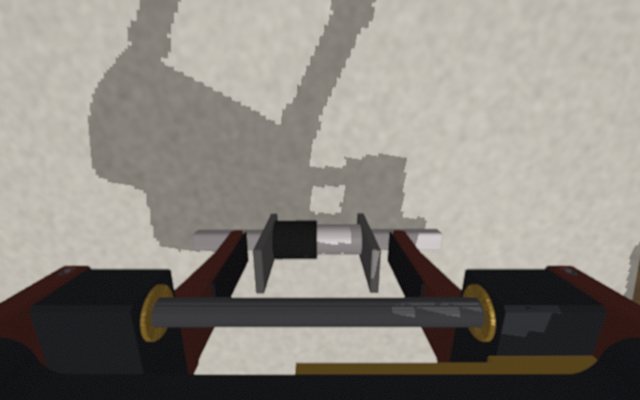

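View pics/s3.png

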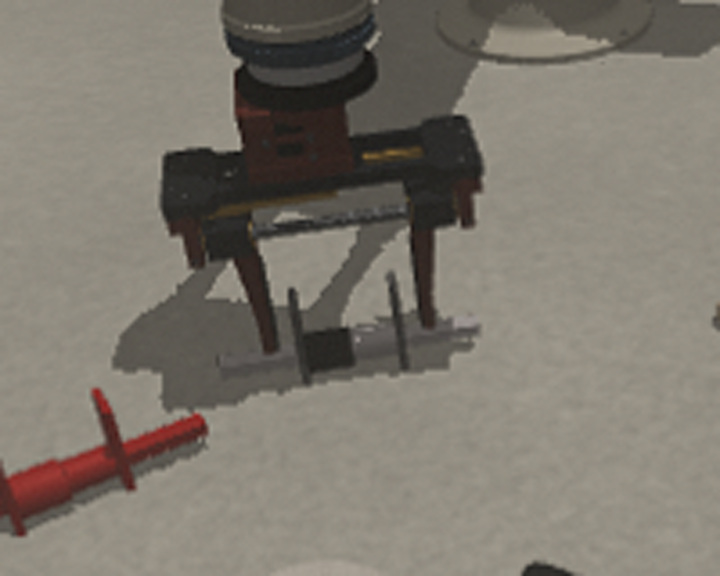

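The fingers stand outside both tabs, with the tab tops at about x = 275 and 368 in the wrist picture. Now I'll squeeze.

Request:
arm_command(increments=[[[0.3,0,0,0,0],[0.5,0,0,0,0],[0.7,0,0,0,0],[1,0,0,0,0],[1,0,0,0,0],[1,0,0,0,0],[1,0,0,0,0],[1,0,0,0,0]]], squeeze=30)

```text
t: 5.55
position: [0.5457, -0.1587, 0.0538]
eef_rot: [-0.049, 0.705, 0.047, 0.706]
ft_force: [0.6, -1.6, 3.2]
width: 0.0378
```

Request:
arm_command(increments=[[[1,-0.006,0,0,0],[1,-0.02,0,0,0],[1,-0.04,0,0,0],[1,-0.065,0,0,0],[1,-0.09,0,0,0],[1,-0.115,0,0,0],[1,-0.135,0,0,0],[1,-0.147,0,0,0],[1,-0.15,0,0,0],[1,-0.15,0,0,0]]])

```text
t: 6.55
position: [0.5452, -0.1584, 0.2037]
eef_rot: [-0.049, 0.705, 0.047, 0.706]
ft_force: [0.7, -0.3, -2.7]
width: 0.0376
```

Run:
```python
from h import *
import pickle
o=bot.get_obs(); print(o['t'],o['position'],o['ft_force'],o['wrist_torque'],o['width'],R.from_quat(o['eef_rot']).as_matrix())
im=viewer.grab_frame('wrist'); pickle.dump(o,open('w4.pkl','wb')); cv2.imwrite('pics/w4.png',im)
cv2.imwrite('pics/w4z.png',cv2.resize(im[190:320,180:460],None,fx=2.8,fy=2.8,interpolation=cv2.INTER_CUBIC))
im=viewer.grab_frame('scene'); cv2.imwrite('pics/s4.png',cv2.resize(im[60:220,150:350],None,fx=3.6,fy=3.6,interpolation=cv2.INTER_CUBIC));cv2.imwrite('pics/s4f.png',im)
```

```text
6.55 [ 0.54520632 -0.15836283  0.20371344] [ 0.65034736 -0.30771552 -2.68903074] [ 0.03957862 -0.03112976 -0.0431343 ] 0.03761140990031742 [[ 0.0027666  -0.13534069  0.99079526]
 [-0.00213724  0.99079599  0.13534675]
 [-0.99999389 -0.00249202  0.00245188]]
```

View pics/w4z.png

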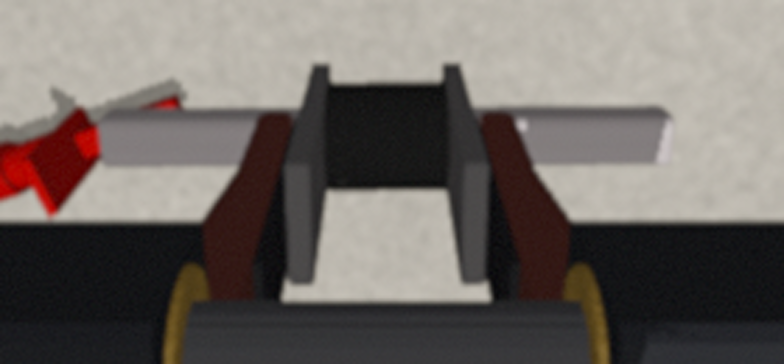

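View pics/s4.png

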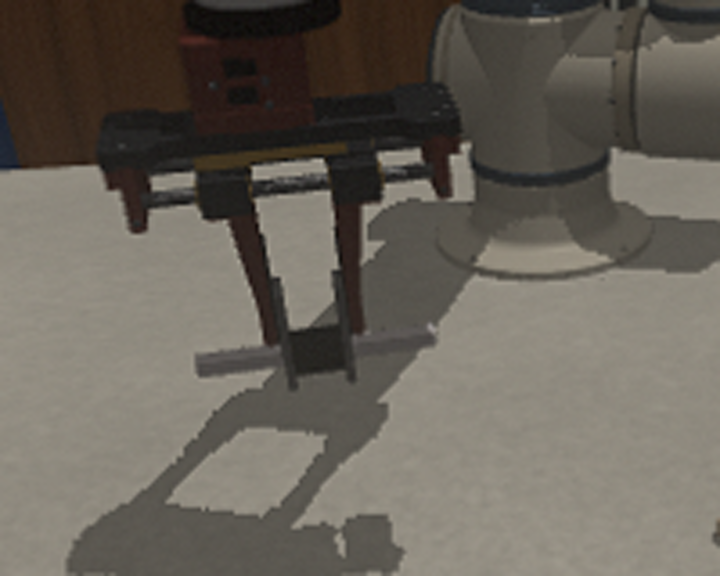

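Run:
```python
from h import *
import pickle
o=pickle.load(open('w4.pkl','rb')); C=cam('wrist',o)
f=2.8; q=lambda L:[((x+.5)/f+180-.5,(y+.5)/f+190-.5) for x,y in L]
T=R.from_quat(o['eef_rot']).as_matrix()
L=q([(103,110),(103,165),(670,108),(658,163)])
for h in (.030,.034):
    r=onz(C,L,o['position'][2]-h); t=(r-o['position'])@T; print(h,t.round(4), 'len',np.linalg.norm(t[2]-t[0]),'mid',t.mean(0))
```

```text
0.03 [[ 0.0301 -0.0637 -0.0098]
 [ 0.0302 -0.0651  0.0038]
 [ 0.0298  0.0638 -0.0105]
 [ 0.0299  0.0624  0.0031]] len 0.12752750656918768 mid [ 0.02999349 -0.00063613 -0.00337648]
0.034 [[ 0.0341 -0.0652 -0.0082]
 [ 0.0342 -0.0667  0.0057]
 [ 0.0338  0.0654 -0.0089]
 [ 0.0339  0.064   0.005 ]] len 0.13060215245879067 mid [ 0.03399791 -0.00065044 -0.00159989]
```

The lifted roller is squeezed to 38 mm across the tabs and hangs level. Its stub ends appear at about (217,239) and (419,238) in the wrist picture, centred on the tool to about 1 mm. Next I'll carry it over the frame.

Request:
arm_command(increments=[[[1,0,0.01,0.0014,-0.005],[1,0,0.03,0.004,-0.015],[1,0,0.058,0.008,-0.03],[1,0,0.09,0.012,-0.045],[1,0,0.122,0.0165,-0.06],[1,0,0.155,0.021,-0.075],[1,0,0.188,0.0255,-0.09],[1,0,0.22,0.03,-0.105],[1,0,0.25,0.034,-0.12],[1,0,0.278,0.0375,-0.132],[1,0,0.302,0.041,-0.142],[1,0,0.32,0.0433,-0.149],[1,0,0.332,0.045,-0.154],[1,0,0.338,0.0457,-0.154],[1,0,0.338,0.0457,-0.154],[1,0,0.338,0.0457,-0.154]]])

```text
t: 8.25
position: [0.5443, 0.1823, 0.2016]
eef_rot: [-0.103, 0.7, 0.101, 0.7]
ft_force: [-0.1, -0.0, -2.3]
width: 0.0374
```

Run:
```python
from h import *
import pickle
o=bot.get_obs(); T=R.from_quat(o['eef_rot']).as_matrix();print(o['t'],o['position'],o['ft_force'],o['width'],T,np.degrees(np.arctan2(T[1,1],T[0,1])))
im=viewer.grab_frame('wrist'); pickle.dump(o,open('w5.pkl','wb')); cv2.imwrite('pics/w5.png',im)
cv2.imwrite('pics/w5z.png',cv2.resize(im[150:320,180:460],None,fx=2.8,fy=2.8,interpolation=cv2.INTER_CUBIC))
im=viewer.grab_frame('scene'); cv2.imwrite('pics/s5.png',cv2.resize(im[60:240,300:500],None,fx=3.3,fy=3.3,interpolation=cv2.INTER_CUBIC))
```

```text
8.25 [0.54433521 0.18230081 0.20164983] [-0.0798184  -0.0495901  -2.29819668] 0.0374437649889285 [[ 3.84309085e-04 -2.85235551e-01  9.58457371e-01]
 [-1.88516109e-03  9.58455532e-01  2.85235760e-01]
 [-9.99998149e-01 -1.91646524e-03 -1.69371793e-04]] 106.57296042762627
```

View pics/w5z.png

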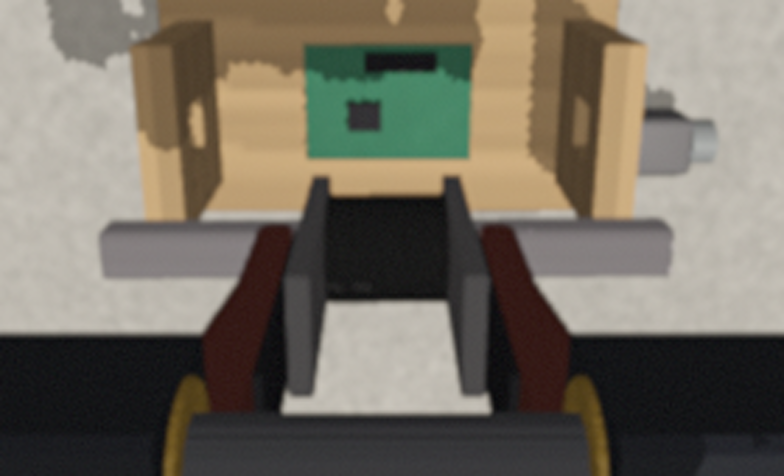

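View pics/s5.png

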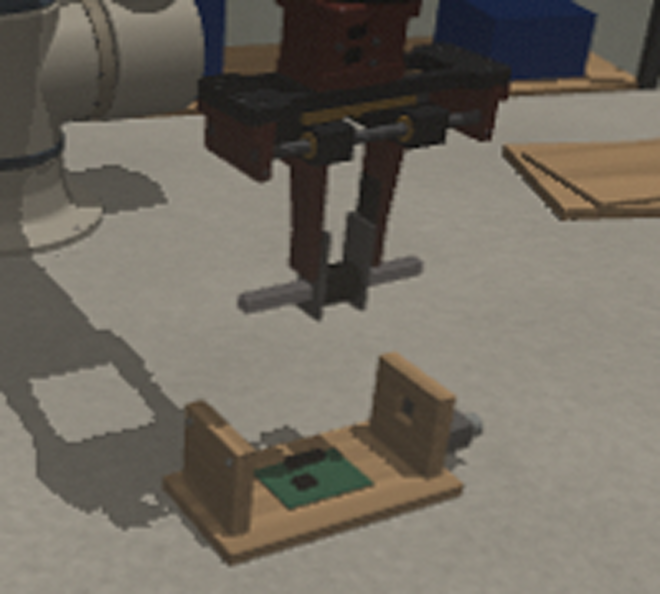

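The roller is above the frame with the stub ends about centred on the cheeks, the cheeks' outer edges being at 135 and 643 and the stub ends at 101 and 671 in the zoom. I'll go down to just above the cheek tops and check again.

Request:
arm_command(increments=[[[1,0.006,0.001,0.0005,0],[1,0.02,0.001,0.0005,0],[1,0.038,0.001,0.0005,0],[1,0.055,0.001,0.0005,0],[1,0.068,0.001,0.0005,0],[1,0.074,0.001,0.0005,0],[1,0.074,0.001,0.0005,0],[1,0.074,0.001,0.0005,0]]])

```text
t: 9.15
position: [0.5449, 0.1831, 0.1284]
eef_rot: [-0.102, 0.699, 0.101, 0.7]
ft_force: [0.7, 1.0, -2.6]
width: 0.0375
```

Run:
```python
from h import *
import pickle
o=bot.get_obs(); T=R.from_quat(o['eef_rot']).as_matrix();print(o['t'],o['position'],o['ft_force'],o['width'],np.degrees(np.arctan2(T[1,1],T[0,1])))
im=viewer.grab_frame('wrist'); pickle.dump(o,open('w6.pkl','wb')); cv2.imwrite('pics/w6.png',im)
cv2.imwrite('pics/w6z.png',cv2.resize(im[150:320,180:460],None,fx=2.8,fy=2.8,interpolation=cv2.INTER_CUBIC))
im=viewer.grab_frame('scene'); cv2.imwrite('pics/s6.png',cv2.resize(im[100:240,320:480],None,fx=4.2,fy=4.2,interpolation=cv2.INTER_CUBIC))
im=viewer.grab_frame('top'); cv2.imwrite('pics/t6.png',im)
```

```text
9.15 [0.54494699 0.18305788 0.12838387] [ 0.65320211  0.95872179 -2.56413799] 0.037519845952191135 106.53841654055302
```

View pics/w6z.png

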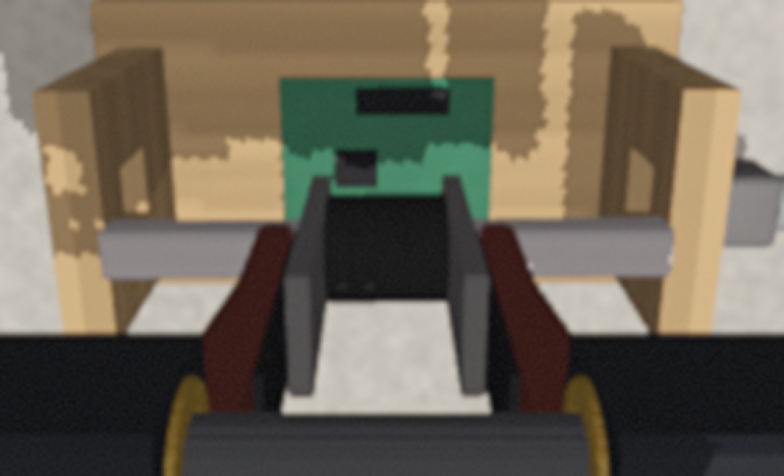

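View pics/s6.png

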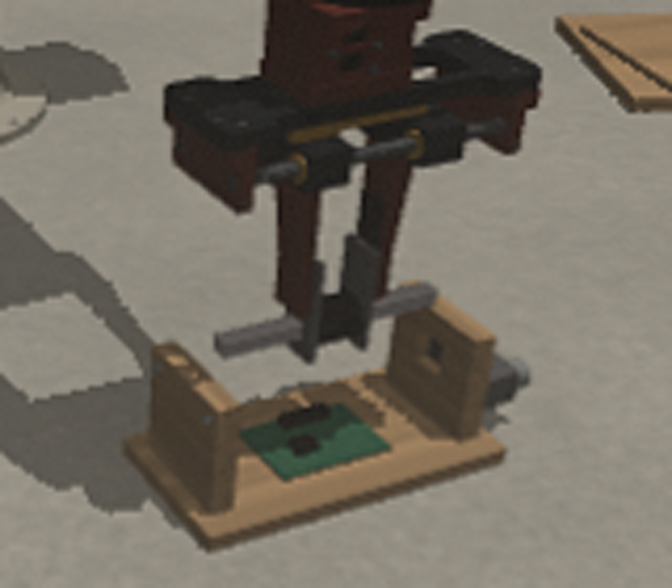

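Run:
```python
from h import *
import pickle
o=pickle.load(open('w6.pkl','rb')); C=cam('wrist',o)
f=2.8; q=lambda L:[((x+.5)/f+180-.5,(y+.5)/f+150-.5) for x,y in L]
T=R.from_quat(o['eef_rot']).as_matrix()
t=(onz(C,q([(37,92),(95,91),(683,90),(738,92)]),.078)-o['position'])@T
print('cheek rear corners (z=-35 exp, y +-86,72)',t.round(4))
c,d=ray(C,q([(122,188),(146,150),(146,200),(120,212),(629,150),(653,188),(653,213),(629,205)]))
c=(c-o['position'])@T; d=d@T
for i,di in enumerate(d):
    y=(-.072 if i<4 else .072)+.0005
    p=c+di*(y-c[1])/di[1]; print(p.round(4),'world z',o['position'][2]-p[0])
```

```text
cheek rear corners (z=-35 exp, y +-86,72) [[ 0.0505 -0.0841 -0.0352]
 [ 0.0505 -0.07   -0.0355]
 [ 0.0502  0.0714 -0.0358]
 [ 0.0502  0.0847 -0.0353]]
[ 0.0665 -0.0715 -0.005 ] world z 0.061909004638999066
[ 0.0899 -0.0715 -0.0087] world z 0.038439193555992734
[ 0.0858 -0.0715  0.0056] world z 0.04262425007262027
[ 0.0631 -0.0715  0.0006] world z 0.06524830881941629
[ 0.0901  0.0725 -0.0087] world z 0.038285359614514514
[ 0.0669  0.0725 -0.0049] world z 0.06152017497571963
[0.0649 0.0725 0.0016] world z 0.0634347225062119
[0.0855 0.0725 0.0071] world z 0.04291127190302016
```

Run:
```python
import cv2
im=cv2.imread('pics/w6.png')
a=cv2.resize(im[180:260,205:255],None,fx=7,fy=7,interpolation=cv2.INTER_CUBIC);b=cv2.resize(im[180:260,385:435],None,fx=7,fy=7,interpolation=cv2.INTER_CUBIC)
cv2.imwrite('pics/w6h.png',cv2.hconcat([a,b]))
```

```text
(no output)
```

View pics/w6h.png

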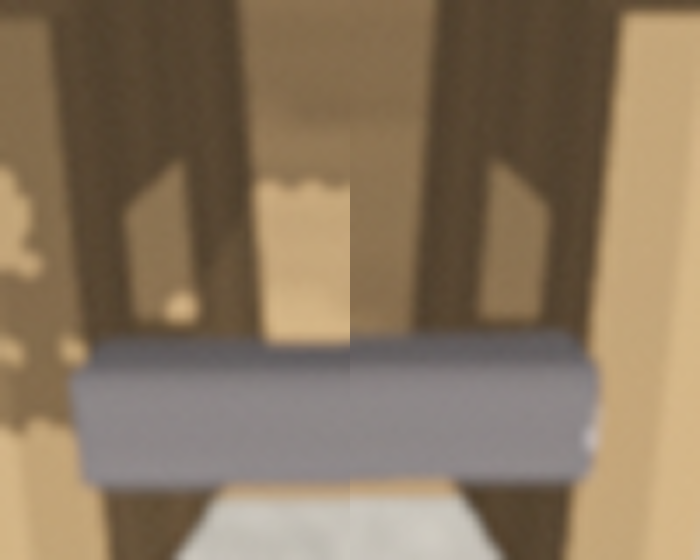

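Run:
```python
from h import *
import pickle
o=pickle.load(open('w6.pkl','rb')); C=cam('wrist',o)
q=lambda L:[((x+.5)/7+205-.5,(y+.5)/7+180-.5) for x,y in L]
q2=lambda L:[((x-350+.5)/7+385-.5,(y+.5)/7+180-.5) for x,y in L]
T=R.from_quat(o['eef_rot']).as_matrix()
L=q([(75,372),(88,484)])+q2([(596,370),(588,482)])
for h in (.028,.030,.032,.034):
    t=(onz(C,L,o['position'][2]-h)-o['position'])@T; print(h,t[:,1:].round(4).tolist(),'width',(t[1]-t[0])[2],(t[3]-t[2])[2],'len',t[2,1]-t[0,1],'mid',t.mean(0)[1:])
```

```text
0.028 [[-0.0639, -0.0082], [-0.0639, 0.0028], [0.0638, -0.0085], [0.0642, 0.0025]] width 0.010977777789878965 0.010956166273206013 len 0.12774632998433366 mid [ 5.11794785e-05 -2.82615101e-03]
0.03 [[-0.0647, -0.0073], [-0.0647, 0.0038], [0.0646, -0.0076], [0.065, 0.0035]] width 0.011111634091099136 0.011089759056823537 len 0.12930399051941216 mid [ 5.23468104e-05 -1.92083194e-03]
0.032 [[-0.0655, -0.0065], [-0.0654, 0.0048], [0.0654, -0.0068], [0.0658, 0.0044]] width 0.011245490392319304 0.011223351840441162 len 0.13086165105449066 mid [ 5.35141423e-05 -1.01551288e-03]
0.034 [[-0.0663, -0.0056], [-0.0662, 0.0057], [0.0661, -0.006], [0.0666, 0.0054]] width 0.01137934669353948 0.011356944624058677 len 0.13241931158956913 mid [ 5.46814741e-05 -1.10193818e-04]
```

The geometry agrees: the cheek centre is +0.5 mm in y and -0.4 mm in z from the tool, and the roller is within 1 mm of that. I'll lower it to recess height.

Request:
arm_command(increments=[[[1,0.004,0.0005,0,0],[1,0.009,0.0005,0,0],[1,0.014,0.0005,0,0],[1,0.019,0.0005,0,0],[1,0.024,0.0005,0,0],[1,0.029,0.0005,0,0],[1,0.034,0.0005,0,0],[1,0.038,0.0005,0,0],[1,0.039,0.0005,0,0],[1,0.039,0.0005,0,0],[1,0.039,0.0005,0,0]]])

```text
t: 10.4
position: [0.5453, 0.1836, 0.0903]
eef_rot: [-0.102, 0.699, 0.101, 0.701]
ft_force: [-1.1, -0.5, -2.4]
width: 0.0376
```

Run:
```python
from h import *
import pickle
o=bot.get_obs(); T=R.from_quat(o['eef_rot']).as_matrix();print(o['t'],o['position'],o['ft_force'],o['width'],np.degrees(np.arctan2(T[1,1],T[0,1])))
im=viewer.grab_frame('wrist'); pickle.dump(o,open('w7.pkl','wb')); cv2.imwrite('pics/w7.png',im)
cv2.imwrite('pics/w7z.png',cv2.resize(im[150:320,180:460],None,fx=2.8,fy=2.8,interpolation=cv2.INTER_CUBIC))
im=viewer.grab_frame('scene'); cv2.imwrite('pics/s7f.png',im);cv2.imwrite('pics/s7.png',cv2.resize(im[130:240,330:470],None,fx=5.3,fy=5.3,interpolation=cv2.INTER_CUBIC))
```

```text
10.4 [0.54529324 0.18363776 0.09030374] [-1.05966855 -0.52845432 -2.43314323] 0.03762600993814109 106.54116923746733
```

View pics/w7z.png

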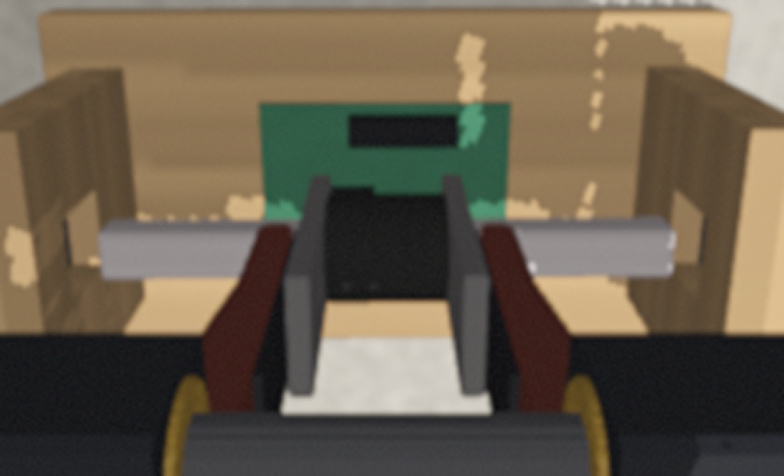

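View pics/s7.png

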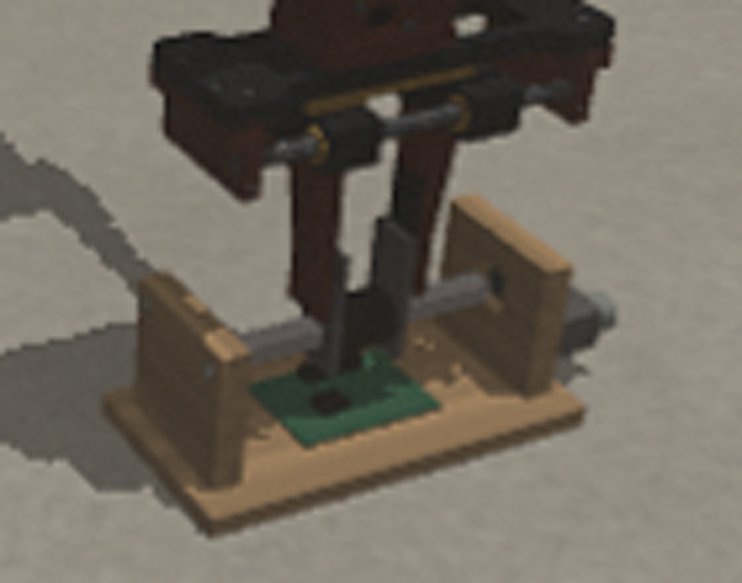

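Run:
```python
import cv2
im=cv2.imread('pics/w7.png')
a=cv2.resize(im[205:265,190:240],None,fx=7,fy=7,interpolation=cv2.INTER_CUBIC);b=cv2.resize(im[205:265,395:445],None,fx=7,fy=7,interpolation=cv2.INTER_CUBIC)
cv2.imwrite('pics/w7h.png',cv2.hconcat([a,b]))
im=cv2.imread('pics/s7f.png');cv2.imwrite('pics/s7h.png',cv2.resize(im[160:215,360:450],None,fx=8.5,fy=8.5,interpolation=cv2.INTER_CUBIC))
```

```text
(no output)
```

View pics/w7h.png

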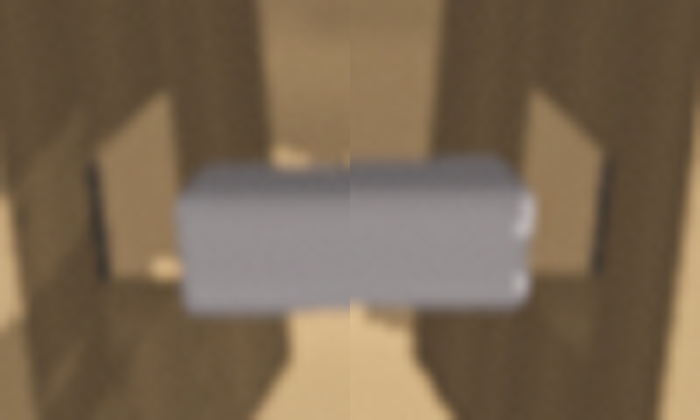

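View pics/s7h.png

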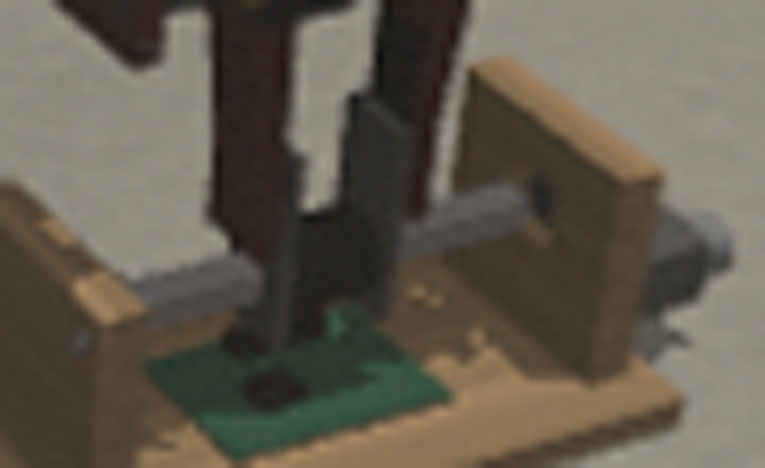

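Run:
```python
from h import *
import pickle
o=pickle.load(open('w7.pkl','rb')); C=cam('wrist',o)
q=lambda L:[((x+.5)/7+190-.5,(y+.5)/7+205-.5) for x,y in L]
q2=lambda L:[((x-350+.5)/7+395-.5,(y+.5)/7+205-.5) for x,y in L]
T=R.from_quat(o['eef_rot']).as_matrix()
c,d=ray(C,q([(96,150),(103,280),(167,92)])+q2([(604,150),(600,276),(533,90)])+q([(180,195),(187,308)])+q2([(528,193),(524,305)]))
c=(c-o['position'])@T; d=d@T
for i,di in enumerate(d):
    y=(-.072 if i<3 else .072) if i<6 else (-.067 if i<8 else .067)
    p=c+di*(y-c[1])/di[1]; print(p.round(4))
```

```text
[ 0.0306 -0.072  -0.0117]
[ 0.0287 -0.072   0.0002]
[ 0.0484 -0.072  -0.0108]
[ 0.0319  0.072  -0.0112]
[0.0295 0.072  0.0002]
[ 0.0501  0.072  -0.0105]
[ 0.036 -0.067 -0.005]
[ 0.0347 -0.067   0.0059]
[ 0.0356  0.067  -0.0054]
[0.0336 0.067  0.0051]
```

Run:
```python
from h import *
import pickle
o=pickle.load(open('w7.pkl','rb')); C=cam('wrist',o)
q=lambda L:[((x+.5)/7+190-.5,(y+.5)/7+205-.5) for x,y in L]
q2=lambda L:[((x-350+.5)/7+395-.5,(y+.5)/7+205-.5) for x,y in L]
T=R.from_quat(o['eef_rot']).as_matrix()
for h in (.047,.049,.051):
    print(h,((onz(C,q([(105,280),(167,280),(103,160)])+q2([(600,276),(535,276),(600,160)]),o['position'][2]-h)-o['position'])@T)[:,1:].round(4).tolist())
```

```text
0.047 [[-0.0799, 0.0089], [-0.0736, 0.0089], [-0.0786, -0.0041], [0.0796, 0.0083], [0.073, 0.0083], [0.0781, -0.0043]]
0.049 [[-0.0807, 0.0098], [-0.0744, 0.0098], [-0.0794, -0.0033], [0.0804, 0.0092], [0.0738, 0.0092], [0.079, -0.0035]]
0.051 [[-0.0816, 0.0108], [-0.0752, 0.0108], [-0.0803, -0.0025], [0.0813, 0.0101], [0.0746, 0.0101], [0.0799, -0.0027]]
```

The stubs line up with the recesses: the recess centre is at h ≈ 39.5 mm, z ≈ -0.8 mm in the tool frame, and the stub axis is at h ≈ 40 mm, z ≈ 0. I'll let the roller spring out slowly.

Request:
arm_command(increments=[[[0.55,0,0,-0.0005,0],[0.5,0,0,-0.0005,0],[0.45,0,0,-0.0005,0],[0.4,0,0,-0.0005,0],[0.35,0,0,-0.0005,0],[0.3,0,0,-0.0005,0],[0.25,0,0,-0.0005,0],[0.2,0,0,-0.0005,0],[0.1,0,0,-0.0005,0],[0,0,0,-0.0005,0],[0,0,0,-0.0005,0],[0,0,0,-0.0005,0],[0,0,0,-0.0005,0]]])

```text
t: 11.8
position: [0.5448, 0.1835, 0.0904]
eef_rot: [-0.102, 0.699, 0.101, 0.701]
ft_force: [0.5, 0.5, -0.7]
width: 0.088
```

Run:
```python
from h import *
import pickle
o=bot.get_obs(); T=R.from_quat(o['eef_rot']).as_matrix();print(o['t'],o['position'],o['ft_force'],o['width'])
im=viewer.grab_frame('wrist'); cv2.imwrite('pics/w8.png',im)
im=viewer.grab_frame('scene'); cv2.imwrite('pics/s8.png',cv2.resize(im[130:240,330:470],None,fx=5.3,fy=5.3,interpolation=cv2.INTER_CUBIC))
```

```text
11.8 [0.54483323 0.18353029 0.09039411] [ 0.47301376  0.49295465 -0.74287366] 0.08803038704868245
```

View pics/w8.png

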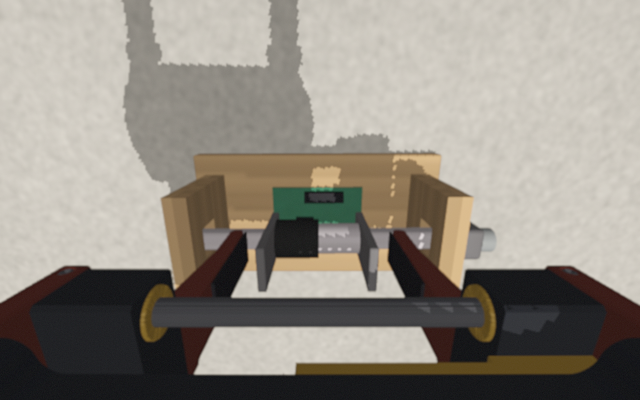

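View pics/s8.png

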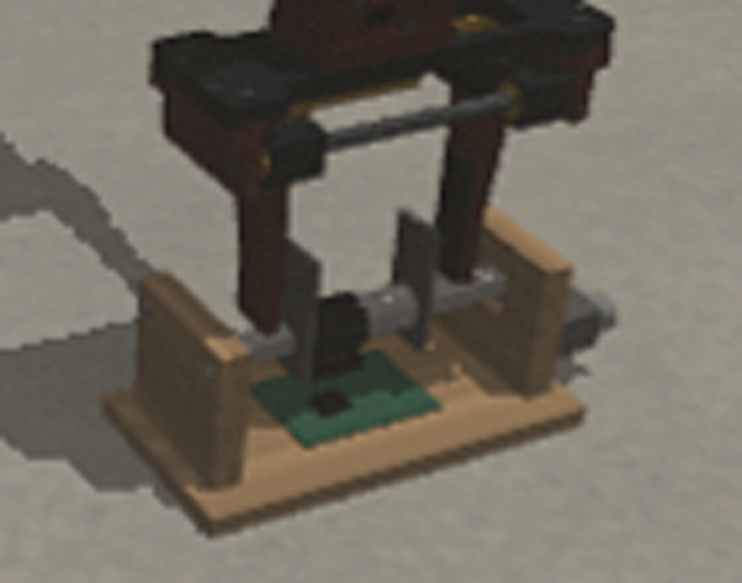

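The roller sprang out. Its stubs enter both recesses, at about (207,238) and (430,238) in the wrist picture, the tabs are upright and the fingers are clear. I'll retract straight up.

Request:
arm_command(increments=[[[0,-0.005,0,0,0],[0,-0.015,0,0,0],[0,-0.03,0,0,0],[0,-0.05,0,0,0],[0,-0.075,0,0,0],[0,-0.1,0,0,0],[0,-0.125,0,0,0],[0,-0.145,0,0,0],[0,-0.155,0,0,0],[0,-0.155,0,0,0],[0,-0.155,0,0,0]]])

```text
t: 13.0
position: [0.5443, 0.1837, 0.245]
eef_rot: [-0.102, 0.699, 0.101, 0.701]
ft_force: [0.8, -0.1, -0.3]
width: 0.0876
```

Run:
```python
from h import *
import pickle
o=bot.get_obs(); pickle.dump(o,open('w9.pkl','wb'));print(o['t'],o['position'],o['ft_force'],o['width'])
im=viewer.grab_frame('wrist'); cv2.imwrite('pics/w9.png',im);cv2.imwrite('pics/w9z.png',cv2.resize(im[140:240,230:410],None,fx=4.4,fy=4.4,interpolation=cv2.INTER_CUBIC))
im=viewer.grab_frame('scene'); cv2.imwrite('pics/s9.png',cv2.resize(im[150:240,340:460],None,fx=6.5,fy=6.5,interpolation=cv2.INTER_CUBIC));cv2.imwrite('pics/s9f.png',im)
```

```text
13.0 [0.54427479 0.18365558 0.24495556] [ 0.82528264 -0.11840517 -0.30498038] 0.08763859596710437
```

View pics/w9z.png

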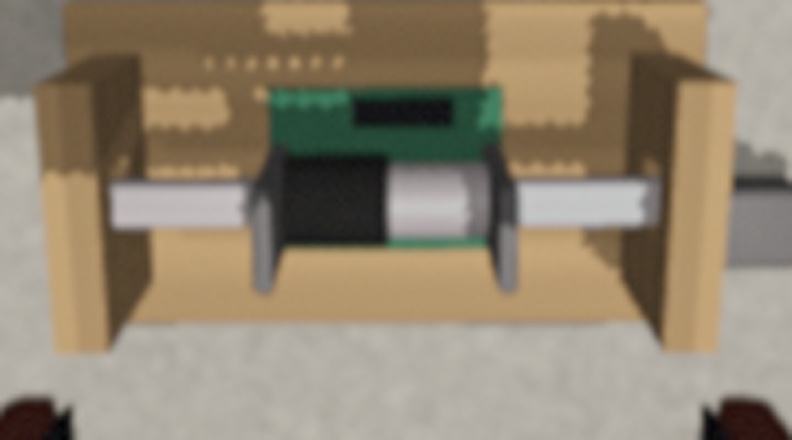

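View pics/s9.png

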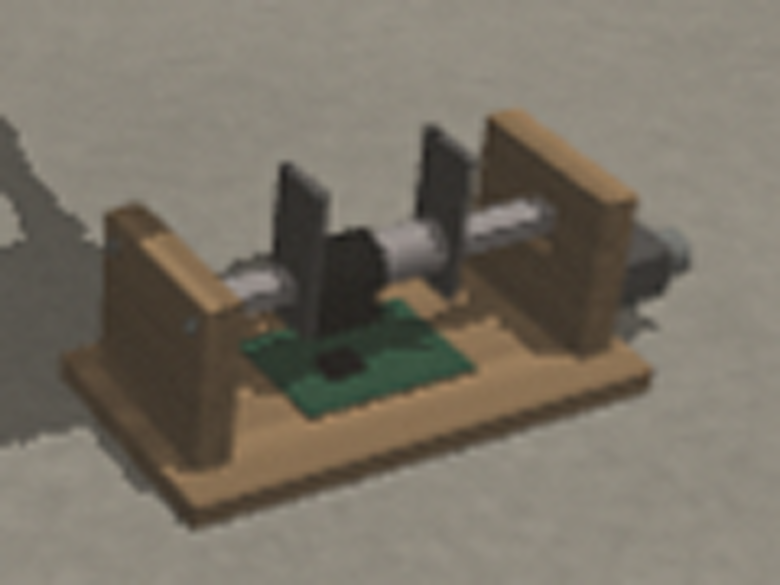

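View pics/s9f.png

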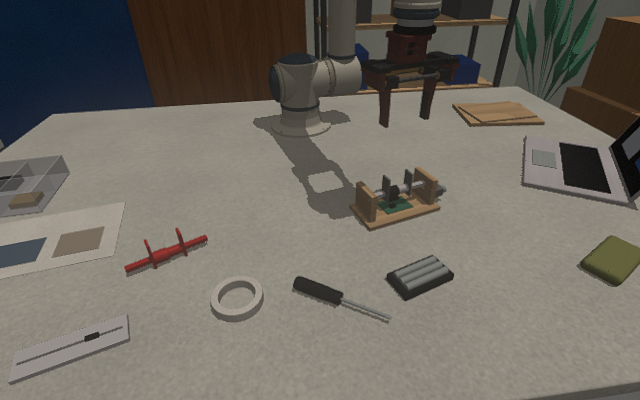

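Run:
```python
from h import *
import pickle
o=pickle.load(open('w9.pkl','rb')); C=cam('wrist',o)
q=lambda L:[((x+.5)/4.4+230-.5,(y+.5)/4.4+140-.5) for x,y in L]
S=np.array([.544,.183,0]);a=np.radians(106.6);ey=np.array([np.cos(a),np.sin(a),0]);ex=np.array([ey[1],-ey[0],0])
def fr(P): return np.c_[(P-S)@ex,(P-S)@ey,P[:,2]].round(4)
print('tab front outer top corners',fr(onz(C,q([(256,290),(515,290)]),.094)))
print('stub visible ends, rear/front, z .057',fr(onz(C,q([(112,183),(114,226),(657,180),(652,226)]),.057)))
print('tabs rear-bottom/axis rows',fr(onz(C,q([(248,205),(518,205)]),.057)))
print('cheek inner rear corners z .078',fr(onz(C,q([(92,85),(680,82)]),.078)))
```

```text
tab front outer top corners [[ 0.013  -0.0313  0.094 ]
 [ 0.0131  0.0312  0.094 ]]
stub visible ends, rear/front, z .057 [[-0.0052 -0.0728  0.057 ]
 [ 0.0066 -0.073   0.057 ]
 [-0.0059  0.072   0.057 ]
 [ 0.0067  0.0714  0.057 ]]
tabs rear-bottom/axis rows [[ 0.0009 -0.0368  0.057 ]
 [ 0.0009  0.0353  0.057 ]]
cheek inner rear corners z .078 [[-0.0342 -0.0714  0.078 ]
 [-0.0348  0.0715  0.078 ]]
```

Run:
```python
from h import *
print(bot.hand_in()); o=bot.get_obs(); print(o['t'],o['ft_force'])
```

```text
the job is handed in; nothing more can be done
None
the job is handed in; nothing more can be done
```

The roller is fitted: one stub sits in each recess of the feed frame, the tabs point up and the gripper has let go. I handed the job in at about 13 s of the 40 s allowed; no verdict was reported.

**What I did:** I found the frame and the roller from the top and wrist cameras. I then squeezed the tabs to the stop (opening 37.6 mm) and lifted the roller to a TCP height of 0.20 m. I lowered it between the cheeks, checked that the stubs lined up with the recesses, opened slowly and backed straight up.

**Last checks:**
- **Seating:** both stubs run into the cheek inner faces, measured at y of about -73 and +72 mm. They are centred sideways to within about 1 mm.
- **Tabs:** they stand upright, with outer faces measured 62.5 mm apart against about 64 mm expected. The 1.5 mm gap is about the camera's accuracy, and puts the compression at 2 to 4 mm.
- **Depth and height:** these were inferred from tab spacing and recess geometry, because the stub ends are hidden inside the recesses.
- **Other objects:** the battery box, tape roll, screwdriver and red look-alike look unmoved in the last scene picture. The gripper was well clear, with wrist force near zero.

One measurement disagreed: while the roller was held, two ways of estimating the stub height below the TCP differed by 2 to 4 mm. I used a value in between, and a direct check against the recess agreed with it to about 1 mm.

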